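# Turn the hob on under the saucepan

## Task

The saucepan stands on one of the two rings of the table-top hob. Lay a fingertip on top of the knurled dial on that same side, near its rim, and drag it round clockwise by friction until it clicks from off into the next position (one click, low), then press the green start button in between the dials. Touch gently, do not pinch the dial or grip or lift anything; leave the other dial off and the pan and everything around where they are.

Things in the scene. Friction and masses are not known exactly. Their poses are not given: they have to be found in the camera images.
- hob: portable two-ring hob, steel case with a black glass top, 280 (its x, front to back) x 440 (its y) x 50 mm, fixed to the worktop; origin at the centre of its underside, x away from the robot's side, y to the left, z up. Glass top 50 mm above the origin. Dials at x = -95, y = +140 (left) and -140 mm (right), start button at x = -95, y = 0
- ring_left (a point): centre of the left cooking ring (printed circle 172 mm across) on the glass, at x = 50, y = 120 mm of the hob
- ring_right (a point): centre of the right cooking ring, at x = 50, y = -120 mm of the hob
- saucepan_center (a point): centre of the open steel saucepan, half-way up; the pan is about 124 mm across (two side handles stand out some 35 mm more each) and 75 mm high, loose, standing on one of the two rings (left or right differs from start to start)
- dial_left_top (a point): centre of the top of the left dial, on its upright axis, 22 mm above the glass. Light grey ribbed disc, 76 mm across, 16 mm high, top ribs black, orange pointer line. Sprung downward: 1.5 N at first touch plus 1.5 N a mm, up to 4 mm. Friction (coefficient 0.5 or more) carries it round with a fingertip pressing on its top about 25 mm off the axis with 5 to 8 N
- dial_right_top (a point): centre of the top of the right dial, on its upright axis, 22 mm above the glass. Light grey ribbed disc, 76 mm across, 16 mm high, top ribs black, orange pointer line. Sprung downward: 1.5 N at first touch plus 1.5 N a mm, up to 4 mm. Friction (coefficient 0.5 or more) carries it round with a fingertip pressing on its top about 25 mm off the axis with 5 to 8 N
- dial_left (a joint): angle of the left dial (the one at the hob's left, +y = left), rad: 0 = off as found (a stop), grows clockwise seen from above; detents at 0, 0.6 (first click: low) and 1.2 (second click: high, a stop). Sprung detents: about 0.05 N m of torque is needed to leave a detent; past the half-way point (0.3) the dial snaps on to the next detent by itself once let go.
- dial_right (a joint): angle of the right dial (the one at the hob's right, +y = left), rad: 0 = off as found (a stop), grows clockwise seen from above; detents at 0, 0.6 (first click: low) and 1.2 (second click: high, a stop). Sprung detents: about 0.05 N m of torque is needed to leave a detent; past the half-way point (0.3) the dial snaps on to the next detent by itself once let go.
- start_top (a point): centre of the top of the green round start button, 22 mm across, 21 mm above the glass, standing 9 mm proud (before it is pressed) of a black housing on the hob's front strip; pressed straight down
- start (a joint): travel of the start button, m: 0 = out, 0.005 = fully in (takes about 4 N; springs back); counts as pressed beyond 0.003
- mug: cream mug, 83 x 117 x 94 mm, loose, parked on the ring without the pan; origin at the centre of its underside; leave alone
- salt_cellar: round dark wood salt cellar, 91 mm across, 66 mm high, left of the hob; origin under its centre; leave alone
- spice_2: small spice jar, red powder, pale wooden cap, 47 mm across, 88 mm high, left of the hob; origin under its centre; leave alone
- tin_4: food tin, 76 mm across, 110 mm high, right of the hob; origin under its centre; leave alone
- spice_3: spice jar, green herb, dark wooden cap, 52 mm across, 105 mm high, right of the hob; origin under its centre; leave alone

How it is judged (in metres and radians):
On the way, in this order (a step that is already met when the one before it is completed fails the run):
1. the dial on the saucepan's side rests in its first click, the other dial is off (((horizontal distance between saucepan_center and ring_left below 0.06 m and value of joint dial_left between 0.48 and 0.72 rad and value of joint dial_right below 0.12 rad) or (horizontal distance between saucepan_center and ring_right below 0.06 m and value of joint dial_right between 0.48 and 0.72 rad and value of joint dial_left below 0.12 rad))), for 0.2 s.
2. the start button is pressed in with the dial so set (((horizontal distance between saucepan_center and ring_left below 0.06 m and value of joint dial_left between 0.48 and 0.72 rad and value of joint dial_right below 0.12 rad) or (horizontal distance between saucepan_center and ring_right below 0.06 m and value of joint dial_right between 0.48 and 0.72 rad and value of joint dial_left below 0.12 rad)) and value of joint start above 0.003 m), for 0.05 s.
At the end, for the whole second after the job is handed in: The dial on the saucepan's side rests in its first click (0.6 +- 0.12 rad), the other dial is off (below 0.12 rad), the start button has been pressed after that and is out again, the pan stands upright within 12 mm of where it stood, everything at rest (((horizontal distance between saucepan_center and ring_left below 0.06 m and value of joint dial_left between 0.48 and 0.72 rad and value of joint dial_right below 0.12 rad) or (horizontal distance between saucepan_center and ring_right below 0.06 m and value of joint dial_right between 0.48 and 0.72 rad and value of joint dial_left below 0.12 rad)) and value of joint start below 0.0012 m and velocity of joint dial_left between -0.1 and 0.1 rad/s and velocity of joint dial_right between -0.1 and 0.1 rad/s and angle between saucepan_center's own z axis and vertical below 0.05 rad and distance of saucepan_center from where it was at the start of the episode below 0.012 m and linear speed of mug below 0.02 m/s); the robot touches nothing.
It fails at once if the saucepan is moved by more than 12 mm, lifted or tipped, or a bystander is moved by more than 15 mm (distance of saucepan_center from where it was at the start of the episode above 0.012 m or angle between saucepan_center's own z axis and vertical above 0.15 rad or distance of any of mug, salt_cellar, spice_2, tin_4, spice_3 from where it was at the start of the episode above 0.015 m).
It fails at once if the dial of the other ring is turned ((horizontal distance between saucepan_center and ring_left below 0.06 m and value of joint dial_right above 0.25 rad) or (horizontal distance between saucepan_center and ring_right below 0.06 m and value of joint dial_left above 0.25 rad)).
It fails at once if the start button is pressed before the dial is set (not ((horizontal distance between saucepan_center and ring_left below 0.06 m and value of joint dial_left between 0.4 and 0.8 rad) or (horizontal distance between saucepan_center and ring_right below 0.06 m and value of joint dial_right between 0.4 and 0.8 rad)) and value of joint start above 0.003 m).
It fails at once if a dial is taken between the fingers (gripper centred on it) instead of stroked ((horizontal distance between the grasp point and dial_left_top below 0.009 m and contact force between the fingers and dial_left above 1 N) or (horizontal distance between the grasp point and dial_right_top below 0.009 m and contact force between the fingers and dial_right above 1 N)).
It fails at once if a dial is squeezed or pressed with more than 20 N, or the hob with more than 30 N (contact force between the fingers and dial_left above 20 N or contact force between the fingers and dial_right above 20 N or contact force between the arm and hob above 30 N).
It also fails if it takes over 38 s, if anything falls off the work surface, if the arm or the gripper's body presses on something with over 40 N, if the wrist force passes 120 N, or if a joint passes its speed limit or range.

## Robot

A 6-joint arm with a two-finger parallel gripper is mounted at the origin on a cart in front of the work surface, level with it; the furniture and walls round the work are solid. World frame = base frame: x ahead of the robot, y to its left, z up, the work surface at z = 0. Lengths are in mm, angles in rad, forces in N, time in s.
With the tool pointing down it reaches from about 325 to 875 mm from the base axis. Payload 4.4 kg.
Tool frame: the origin (TCP) lies on the centre line of the jaws, within the pads' length; the fingertips stand ahead of it and the grasp point (between the pads) lies 6 mm ahead of it (ctrl.tcp_to_tips is the z of the fingertips in the tool frame, in mm); z points along the fingers, y is the line along which they close (so a half turn about z gives the same grasp; the last joint's range is limited). The gripper opens to 85 mm and grips with 20 to 120 N. Pads are 22 mm wide; open, the fingers measure 114 mm over their backs; the gripper's body (76 mm by 85 mm) begins 54 mm behind the grasp point. The pads swing forward as they close: fully open they stand 13 mm farther back than shut.
Start: joints at [1.05, 0.207, 1.542, -0, 1.393, -0.15], TCP at [207.831, 536.128, 256.282] pointing down, gripper open.
Joint ranges: [-2.73, 2.73], [-0.86, 2.22], [0.23, 2.46], [-1.11, 4.25], [0.08, 2.63], [-2.82, 2.82]. Speed limits (rad/s): [2.79, 2.79, 3.14, 3.14, 3.14, 3.14].

## Interface

Orientations are given as a 3x3 rotation matrix whose columns are the frame's x, y, z axes.
In Python, from plant import ctrl, sensors, optics gives the robot as it stands. Calls block until the motion is done:
- ctrl.move_ptp(position, orientation): joint-space move of the TCP to a pose.
- ctrl.move_l(position, rot=None, vel=150, threshold=None): straight line of the TCP; rot=None keeps the orientation; vel is the mean speed in mm/s. With threshold (N) it stops when the force on the tool has changed by that much, and returns True; else False.
- ctrl.set_joints(angles): joint-space move.
- ctrl.gripper_to(opening, force=None): finger opening in mm; force is the grip in N (None keeps the last); returns when the fingers have stopped.
- ctrl.hold(seconds).
- ctrl.solve_ik(position, orientation): joint angles nearest the present ones, or None.
- sensors.read_state(): the state.
- optics.grab_frame(name): name is "scene" or "side" or "wrist"; returns (picture, depth): 480x640x3 uint8, red, green, blue; 480x640 float32, mm along the optical axis (not along the pixel's ray), 0 where there is no reading.
- optics.camera_params(name): a dict with "mtx" (3x3 intrinsics, pixels), "R" (3x3) and "t" (3): a world point X has camera coordinates R X + t; the wrist camera has in their place "T_tool_cam" (4x4, takes a point from camera to tool coordinates, whose origin is the TCP and whose axes are the flange's). Camera axes: x right, y down, z forward; pixel columns grow to the right and rows downward; lengths in mm; the calibration is good to about 2 mm. The wrist camera is an equidistant fisheye: a pixel r from the principal point sees the ray r / f radians off the axis. A picture is of the moment at which its call begins: read the wrist's pose just before it. camera_params takes no time and is no camera call.
A pose or a line that the arm cannot do raises ctrl.MotionError and nothing moves.
- ctrl.finish_job(): hands the job in; it is judged then, once.
The state is a dict: "t": time; "q": joint angles; "qvel": joint speeds; "tau": joint torques, N m; "eef_pos": TCP position; "eef_rot": TCP orientation; "force": force on the tool from outside, world axes, zero at the start; "wrist_torque": the same for the moment, N m; "grip_width": finger opening in mm; "grasp_force": force on a finger pad.
Only numpy, scipy, OpenCV 4.12 (cv2) and the standard library are available. Lean on these libraries where they do the work, as an engineer would, in place of code of your own. Each camera call takes 0.05 s, during which the arm holds its last target. There are 200 camera calls.

## Working session

There is one attempt and no reset: what is moved stays moved. The work goes in short steps, each a Python script; the robot and the scene stay as the last script left them, time stands still between calls to the robot, and variables do not carry over. Pictures are saved under pics/ and viewed, at most 10 in all, crops included, and the job is handed in when it is done.

```bash
ls; mkdir -p pics; python3 - <<'E'
from plant import ctrl,sensors,optics
import cv2,numpy as np
s=sensors.read_state();print(s['t'],s['eef_pos'],s['eef_rot'],ctrl.tcp_to_tips,s['grip_width'],s['force'])
for n in("scene","side"):
    im,d=optics.grab_frame(n);cv2.imwrite(f"pics/{n}0.png",im[:,:,::-1]);np.savez(f"{n}0.npz",im=im,d=d)
    p=optics.camera_params(n);print(n,p)
E
```

```text
pics
0.0 [207.48856   535.5101612 255.1125823] [[-9.32381295e-01  3.61474607e-01 -1.10893327e-03]
 [ 3.61476172e-01  9.32379220e-01 -1.99199054e-03]
 [ 3.13892341e-04 -2.25814768e-03 -9.99997401e-01]] 25.0 85.32519989418864 [ 0.60920048 -0.26258872 -0.05021   ]
scene {'mtx': array([[521.5628138 ,   0.        , 323.26757063],
       [  0.        , 521.5628138 , 239.34491692],
       [  0.        ,   0.        ,   1.        ]]), 'R': array([[ 0.78976453, -0.6134077 ,  0.00172447],
       [-0.46914058, -0.60582653, -0.64255842],
       [ 0.39519501,  0.50666084, -0.76623475]]), 't': array([-429.74548099,  319.80860733, 1451.01239598])}
side {'mtx': array([[609.5370888 ,   0.        , 317.52019383],
       [  0.        , 609.5370888 , 237.15102599],
       [  0.        ,   0.        ,   1.        ]]), 'R': array([[-0.88741921, -0.4603152 , -0.0244347 ],
       [-0.16570838,  0.36802788, -0.91492962],
       [ 0.43014866, -0.80787709, -0.4028731 ]]), 't': array([ 479.68124827,  182.36219746, 1682.56475998])}
```

View pics/scene0.png

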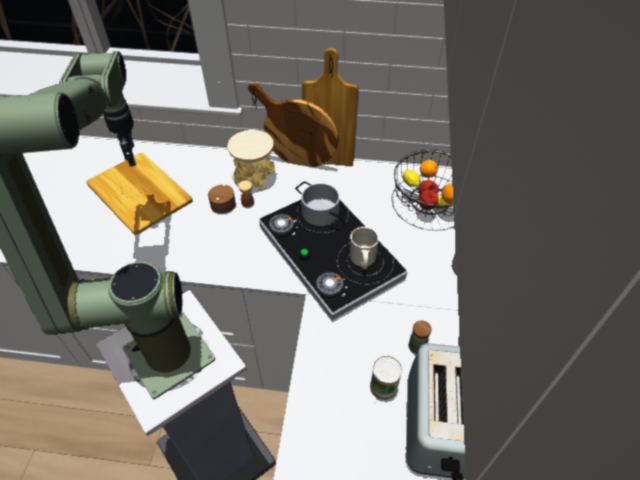

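View pics/side0.png

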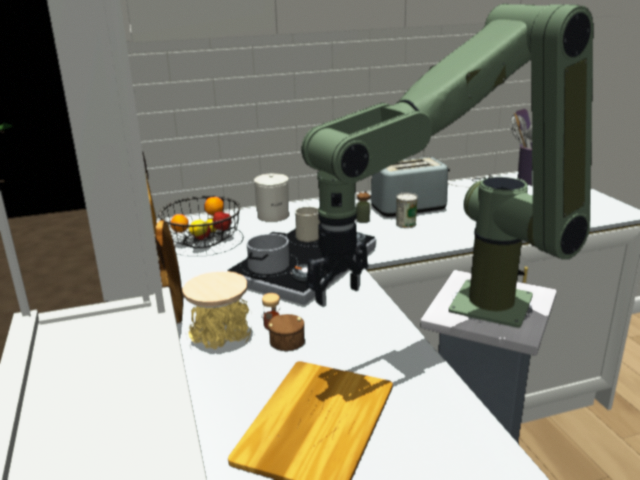

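The scene view shows the pan at (320,203), on the same side as the dial at (282,223), which is the left one. The green button is at (305,253), the right dial at (331,284) and the mug on the right ring at (364,246). In the side view the arm hides the dials. I'll localise the dials roughly from these pictures, then look with the wrist camera from two places.

```bash
cat > h.py <<'E'
from plant import ctrl,sensors,optics
import cv2,numpy as np
def ray(n,uv):
    p=optics.camera_params(n);R,t=p['R'],p['t']
    d=R.T@np.linalg.solve(p['mtx'],[uv[0],uv[1],1.]);return -R.T@t,d
def onplane(n,uv,z):
    o,d=ray(n,uv);return o+d*(z-o[2])/d[2]
def wgrab(name):
    s=sensors.read_state();im,d=optics.grab_frame("wrist")
    cv2.imwrite(f"pics/{name}.png",im[:,:,::-1]);np.savez(name+".npz",im=im,d=d,p=s['eef_pos'],R=s['eef_rot']);return im,d
def wray(f,uv):
    P=optics.camera_params("wrist");K=P['mtx'];T=P['T_tool_cam']
    a=(uv[0]-K[0,2])/K[0,0];b=(uv[1]-K[1,2])/K[1,1];r=np.hypot(a,b)+1e-12
    d=np.array([a/r*np.sin(r),b/r*np.sin(r),np.cos(r)])
    return f['p']+f['R']@T[:3,3], f['R']@T[:3,:3]@d
def tri(rays):
    A=np.zeros((3,3));b=np.zeros(3)
    for o,d in rays:
        d=d/np.linalg.norm(d);M=np.eye(3)-np.outer(d,d);A+=M;b+=M@o
    X=np.linalg.solve(A,b);return X,[np.linalg.norm(np.cross(X-o,d/np.linalg.norm(d))) for o,d in rays]
def green(im):
    h=cv2.cvtColor(im,cv2.COLOR_RGB2HSV);m=cv2.inRange(h,(45,120,40),(80,255,255))
    n,l,s,c=cv2.connectedComponentsWithStats(m);return [(c[i],s[i,4]) for i in range(1,n) if s[i,4]>8]
E
python3 - <<'E'
from h import *
f=np.load("scene0.npz");print(green(f['im']))
for n,uv,z in(("dialL",(282,223),72),("start",(305,253),71),("dialR",(331,284),72),("pan",(320,192),125)):
    print(n,onplane("scene",uv,z).round(1), f['d'][uv[1],uv[0]])
    o,d=ray("scene",uv);print((o+d*f['d'][uv[1],uv[0]]).round(1))
print(optics.camera_params("wrist"))
E
```

```text
[(array([304. , 251.5]), np.int32(60)), (array([377.45833333, 385.70833333]), np.int32(24)), (array([390.26666667, 389.46666667]), np.int32(15))]
dialL [496.1 153.7  72. ] 1671.4197
[496.7 154.7  70.8]
start [481.7  10.7  71. ] 1592.7874
[481.8  10.9  70.7]
dialR [ 472.5 -128.8   72. ] 1515.0654
[ 471.6 -129.8   73.8]
pan [645.5 148.  125. ] 1740.6218
[669.4 179.3  85.8]
{'mtx': array([[371.64829954,   0.        , 326.21207718],
       [  0.        , 371.64829954, 243.87053836],
       [  0.        ,   0.        ,   1.        ]]), 'T_tool_cam': array([[-8.79743765e-05, -9.64082373e-01, -2.65603407e-01,
         6.74371795e+01],
       [ 9.99999184e-01, -4.23346415e-04,  1.20543074e-03,
        -5.16219670e-01],
       [-1.27457678e-03, -2.65603084e-01,  9.64081624e-01,
        -1.18098803e+02],
       [ 0.00000000e+00,  0.00000000e+00,  0.00000000e+00,
         1.00000000e+00]])}
```

```bash
python3 - <<'E'
from h import *
import math
ctrl.gripper_to(0)
print(ctrl.tcp_to_tips,sensors.read_state()['grip_width'])
th=-0.084
R=np.array([[-math.cos(th),math.sin(th),0],[-math.sin(th),-math.cos(th),0],[0,0,1.]])
R=np.column_stack([[-math.cos(th),-math.sin(th),0],[-math.sin(th),math.cos(th),0],[0,0,-1.]])
print(np.linalg.det(R))
ctrl.move_ptp([490,130,300],R); ctrl.hold(.3)
wgrab("w1"); 
ctrl.move_l([470,30,300]); ctrl.hold(.3)
wgrab("w2"); s=sensors.read_state();print(s['t'],s['eef_pos'],s['q'])
for n in("w1","w2"):print(green(np.load(n+".npz")['im']))
E
```

```text
25.0 -0.17456612816424166
1.0
4.2083 [470.06264267  30.47032857 299.972859  ] [-1.19332980e-01 -5.24047486e-02  1.72852779e+00  5.03457787e-05
  1.46551422e+00 -1.60710373e+00]
[(array([212.34054054, 217.43513514]), np.int32(370))]
[(array([314.00247525, 228.17821782]), np.int32(404))]
```

View pics/w1.png

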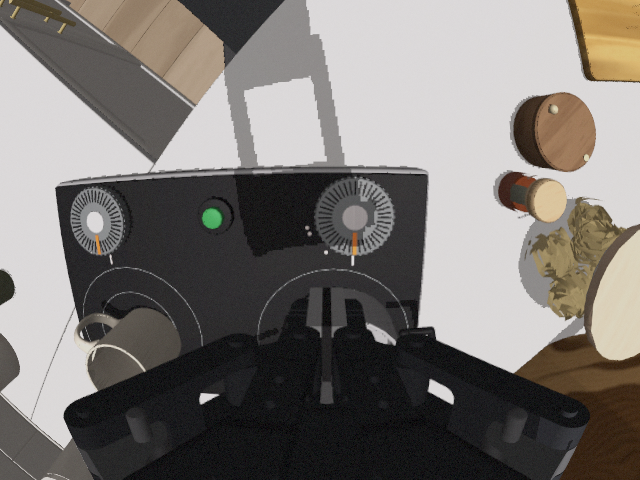

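View pics/w2.png

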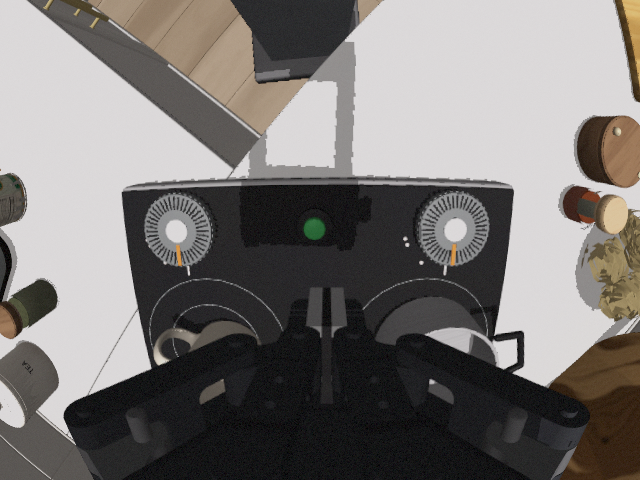

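Both wrist views show the left dial (hub about (355,216) in w1, (455,230) in w2), the right dial ((95,222), (176,230)) and the green button ((212,217), (314,228)). The image's up direction points towards the robot, and the pan shows on the left ring. Next I'll triangulate.

```bash
python3 - <<'E'
from h import *
def hub(im,g):
    x,y=g;w=20;c=cv2.GaussianBlur(cv2.cvtColor(im,cv2.COLOR_RGB2GRAY),(0,0),1)[y-w:y+w+1,x-w:x+w+1]
    best=None
    v=int(c[w-2:w+3,w-2:w+3].mean())
    m=((abs(c.astype(int)-v)<18)*255).astype(np.uint8);m=cv2.morphologyEx(m,cv2.MORPH_OPEN,np.ones((5,5),np.uint8))
    n,l,s,ce=cv2.connectedComponentsWithStats(m);i=l[w,w];return ce[i]+[x-w,y-w],s[i]
F={n:np.load(n+".npz") for n in("w1","w2")}
G={"L":((355,217),(455,230)),"R":((95,222),(176,230))}
X={}
for k,g in G.items():
    r=[]
    for n,uv in zip(F,g):
        c,s=hub(F[n]['im'],uv);print(k,n,c.round(1),s);r.append(wray(F[n],c))
    X[k],e=tri(r);print(k,X[k].round(1),np.round(e,2))
r=[wray(F[n],green(F[n]['im'])[0][0]) for n in F];X['S'],e=tri(r);print('S',X['S'].round(1),e)
d=X['L']-X['R'];print("sep",np.linalg.norm(d),"yaw",np.arctan2(-d[0],d[1]),"mid-S",(X['L']+X['R'])/2-X['S'])
# depth: disc tops
for n,f in F.items():
    vv,uu=np.mgrid[100:320:1,40:560:1];D=f['d'][vv,uu]
    o,_=wray(f,(0,0));P=optics.camera_params("wrist");K=P['mtx'];a=(uu-K[0,2])/K[0,0];b=(vv-K[1,2])/K[1,1];rr=np.hypot(a,b)+1e-9
    cam=np.stack([a/rr*np.tan(rr)*D,b/rr*np.tan(rr)*D,D],-1)
    W=o+cam@(f['R']@P['T_tool_cam'][:3,:3]).T
    for k in"LRS":
        q=W[(np.hypot(*(W[...,:2]-X[k][:2]).transpose(2,0,1))<50)&(D>0)]
        t=q[(q[:,2]>66)&(q[:,2]<80)];c,R=cv2.minEnclosingCircle(t[:,:2].astype(np.float32)) if len(t) else (0,0)
        print(n,k,len(t),"circle",np.round(c,1),round(R,1),"ztop",np.percentile(t[:,2],[10,50,90]).round(1), "mean",t[:,:2].mean(0).round(1))
        print("   hub z",np.median(q[np.hypot(*(q[:,:2]-X[k][:2]).T)<6][:,2]).round(1),"glass",np.percentile(q[:,2],5).round(1))
E
```

```text
L w1 [354.5 217.2] [  8   9  24  23 446]
L w2 [455.1 229.8] [ 11  10  20  21 346]
L [493.5 157.1  73.2] [0.11 0.11]
R w1 [ 94.6 221.8] [ 13  11  14  19 226]
R w2 [175.9 230.8] [ 11  11  19  21 326]
R [ 471.5 -122.1   72.1] [0.05 0.05]
S [482.5  17.6  66.9] [np.float64(0.001911029643386107), np.float64(0.0019110296434351162)]
sep 280.1125746028675 yaw -0.0785930758464291 mid-S [ 0.04681441 -0.16543923  5.70352215]
w1 L 4892 circle [493.6 157.1] 39.2 ztop [71.3 72.5 73.5] mean [492.5 156.8]
   hub z 72.8 glass 48.8
w1 R 2972 circle [ 471.6 -121.3] 39.5 ztop [70.7 72.1 73.2] mean [ 470.5 -117.8]
   hub z 72.6 glass 43.3
w1 S 361 circle [482.4  18.2] 11.0 ztop [69.2 71.2 72.3] mean [481.9  19.1]
   hub z 71.6 glass 43.3
w2 L 4217 circle [493.6 157.2] 39.6 ztop [71.3 72.5 73.5] mean [492.  155.2]
   hub z 72.9 glass 42.6
w2 R 3964 circle [ 471.3 -121.8] 39.4 ztop [71.  72.3 73.3] mean [ 470.3 -119.3]
   hub z 72.6 glass 42.6
w2 S 394 circle [482.1  17.8] 11.0 ztop [69.8 71.3 72.5] mean [481.7  17.8]
   hub z 71.7 glass 44.2
```

Everything agrees: the dials are 280.1 mm apart, the disc radius is 39 mm, the tops stand at 72.5 mm, and the button is midway between them at 71 mm. Next I'll stroke the left dial on its robot side.

```bash
cat >> h.py <<'E'
C=np.array([493.5,157.1]);S=np.array([482.3,17.8]);TH=-0.0786;TOP=72.5
def pose(phi,r=24):  # phi world angle of contact about dial axis; tool x points radially outward
    u=np.array([np.cos(phi),np.sin(phi)])
    return C+r*u, np.column_stack([[u[0],u[1],0],[u[1],-u[0],0],[0,0,-1.]])
E
python3 - <<'E'
from h import *
phi0=np.pi+TH+0.3
p,R=pose(phi0)
print(ctrl.solve_ik([*p,TOP+26],R))
ctrl.move_ptp([*p,TOP+25+40],R)
ctrl.move_l([*p,TOP+25+12],vel=60); ctrl.hold(.3)
s=sensors.read_state();f0=s['force'];print(s['t'],s['eef_pos'].round(2),f0.round(2))
hit=ctrl.move_l([*p,TOP+25-3],vel=12,threshold=2.5)
s=sensors.read_state();z=s['eef_pos'][2];print(hit,z.round(2),(s['force']-f0).round(2))
for i in range(10):
    ctrl.hold(.1);F=sensors.read_state()['force'][2]-f0[2]
    if F>6 or not hit: break
    z-=min(.5,(6.7-F)/2);ctrl.move_l([*p,z],vel=10)
s=sensors.read_state();print(i,z.round(2),s['eef_pos'].round(2),(s['force']-f0).round(2),s['t'])
np.savez("touch.npz",f0=f0,z=z,phi0=phi0)
E
```

```text
[ 1.37013566e-01  2.32540544e-01  1.87400348e+00 -4.44089210e-16
  1.03504863e+00 -1.65518276e+00]
5.95 [470.35 151.91 109.81] [-0.41 -0.23 -0.3 ]
True 94.92 [1.43 0.4  3.17]
5 92.42 [470.01 151.82  92.87] [-3.09 -0.72  8.5 ] 8.9417
```

```bash
python3 - <<'E'
from h import *
d=np.load("touch.npz");f0=d['f0'];z=float(d['z'])+.5
for a in np.linspace(0,.62,11)[1:]:
    phi=float(d['phi0'])-a;p,R=pose(phi)
    ctrl.move_l([*p,z],R,vel=12)
    s=sensors.read_state();F=s['force']-f0;u=np.array([np.cos(phi),np.sin(phi)]);t=np.array([u[1],-u[0]])
    print(round(a,2),"Fz %.1f tan %.1f rad %.1f"%(F[2],F[:2]@t,F[:2]@u),s['eef_pos'].round(1),round(s['t'],2))
    if F[2]>8:z-=-.3
    elif F[2]<6:z-=.3
ctrl.hold(.15)
p,R=pose(phi);ctrl.move_l([*p,z+30],vel=60)
# look: back to view pose
q,R0=pose(np.pi+TH);ctrl.move_l([470,70,230],R0,vel=200);ctrl.hold(.2)
im,_=wgrab("w3");print(sensors.read_state()['t'],green(im))
E
```

```text
0.06 Fz 5.5 tan -1.2 rad 0.5 [469.8 153.1  93.1] 9.22
0.12 Fz 6.4 tan -2.2 rad 1.6 [469.9 154.3  92.9] 9.5
0.19 Fz 6.6 tan -1.5 rad 0.7 [470.  155.7  92.9] 9.78
0.25 Fz 6.0 tan -2.7 rad 0.1 [470.1 157.2  93. ] 10.05
0.31 Fz 6.1 tan -1.9 rad -0.3 [470.3 158.6  93. ] 10.32
0.37 Fz 5.5 tan -1.4 rad -0.7 [470.5 160.1  93. ] 10.6
0.43 Fz 6.1 tan -0.8 rad 0.0 [470.8 161.8  92.9] 10.88
0.5 Fz 6.2 tan 0.2 rad -0.3 [471.3 163.8  92.9] 11.15
0.56 Fz 5.4 tan 0.8 rad 0.0 [472.1 165.7  93. ] 11.43
0.62 Fz 6.9 tan 0.6 rad 0.6 [472.7 167.1  92.9] 11.7
13.625 [(array([261.2852349 , 253.39597315]), np.int32(596))]
```

View pics/w3.png

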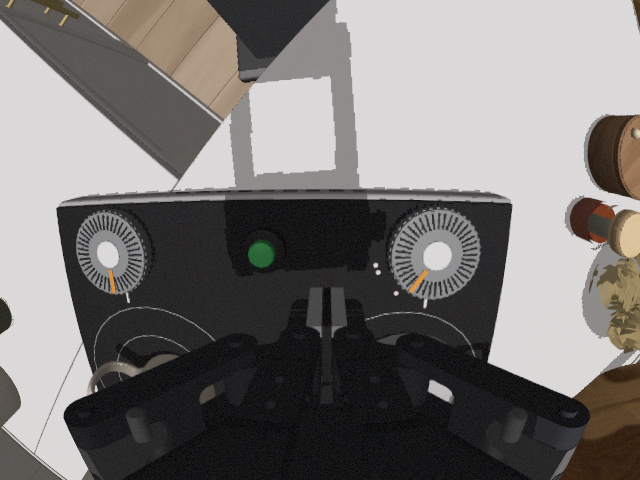

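The left dial's orange pointer now runs from the hub at (437,256) to about (412,291), turned clockwise. The right dial looks unchanged. I'll measure both angles on the dial-top plane.

```bash
python3 - <<'E'
from h import *
for n in("w2","w3"):
    f=np.load(n+".npz");h=cv2.cvtColor(f['im'],cv2.COLOR_RGB2HSV);m=cv2.inRange(h,(8,130,120),(25,255,255))
    def pl(uv):
        o,d=wray(f,uv);return (o+d*(72.5-o[2])/d[2])[:2]
    Q=np.array([pl((u,v)) for v,u in zip(*np.nonzero(m))])
    for k,c in(("L",C),("R",np.array([471.5,-122.0]))):
        q=Q[np.hypot(*(Q-c).T)<38];v=q.mean(0)-c
        print(n,k,len(q),"clockwise angle",(TH-np.arctan2(v[1],v[0])).round(3))
E
```

```text
w2 L 79 clockwise angle -0.004
w2 R 73 clockwise angle -0.003
w3 L 116 clockwise angle 0.589
w3 R 85 clockwise angle 0.002
```

The left dial is at 0.59 (first click) and the right is at 0. Now I'll press start.

```bash
python3 - <<'E'
from h import *
_,R=pose(np.pi+TH)
ctrl.move_l([*S,140],R,vel=150); ctrl.move_l([*S,71.3+25+8],vel=60);ctrl.hold(.3)
f0=sensors.read_state()['force']
hit=ctrl.move_l([*S,85],vel=12,threshold=2)
s=sensors.read_state();z0=z=s['eef_pos'][2];print(hit,z.round(2),(s['force']-f0).round(2))
for i in range(14):
    z-=.5;ctrl.move_l([*S,z],vel=10);ctrl.hold(.08);s=sensors.read_state();F=s['force'][2]-f0[2]
    print(s['eef_pos'][2].round(2),F.round(2))
    if F>8:break
ctrl.hold(.2);ctrl.move_l([*S,125],vel=60);ctrl.move_l([450,40,230],vel=150);ctrl.hold(.3)
im,_=wgrab("w4");s=sensors.read_state();print(s['t'],s['force'])
E
```

```text
True 93.66 [-0.06  0.79  3.1 ]
93.2 3.43
92.68 3.35
92.17 4.11
91.68 4.5
91.17 3.09
90.99 6.81
90.97 9.61
20.9667 [ 0.33133245 -0.08675069  0.50625826]
```

The button bottomed out at z=91, which is 5 mm of travel. One last check of the dials, then I'll hand in.

```bash
python3 - <<'E'
from h import *
f=np.load("w4.npz");h=cv2.cvtColor(f['im'],cv2.COLOR_RGB2HSV);m=cv2.inRange(h,(8,130,120),(25,255,255))
def pl(uv):
    o,d=wray(f,uv);return (o+d*(72.5-o[2])/d[2])[:2]
Q=np.array([pl((u,v)) for v,u in zip(*np.nonzero(m))]);A=[]
for c in(C,np.array([471.5,-122.0])):
    v=Q[np.hypot(*(Q-c).T)<38].mean(0)-c;A.append(TH-np.arctan2(v[1],v[0]))
print(A)
if abs(A[0]-.6)<.1 and abs(A[1])<.1: print(ctrl.finish_job())
E
```

```text
[np.float64(0.5839007608557798), np.float64(0.0026213817724981547)]
the job is handed in; nothing more can be done
None
```

The job is handed in: the left dial, on the saucepan's side, was stroked to its first click (measured at about 0.58–0.59 rad), the right dial stayed off, and the start button was pressed fully in and released at about 21 s on the robot's clock.

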